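# Thread the window ring back onto a code-reading camera

## Robot

A 6-joint arm with a two-finger parallel gripper is mounted at the origin on a cart in front of the work surface, level with it; the furniture and walls round the work are solid. World frame = base frame: x ahead of the robot, y to its left, z up, the work surface at z = 0. Lengths are in m, angles in rad, forces in N, time in s.
With the tool pointing down it reaches from about 0.35 to 0.975 m from the base axis. Payload 4.9 kg.
Tool frame: the origin (TCP) lies on the mounting face of the last link; the fingertips stand 173 mm ahead of it and the grasp point (between the pads) lies ctrl.pinch_z ahead of it (ctrl.pinch_z is the distance from the TCP to the grasp point, in m); z points along the fingers, y is the line along which they close (so a half turn about z gives the same grasp; the last joint's range is limited). The gripper opens to 85 mm and grips with 20 to 120 N. Pads are 22 mm wide; open, the fingers measure 114 mm over their backs; the gripper's body (76 mm by 85 mm) begins 54 mm behind the grasp point. The pads swing forward as they close: fully open they stand 13 mm farther back than shut.
Start: joints at [-0.119, 0.053, 1.613, -0, 1.476, -0.119], TCP at [0.625, 0, 0.405] pointing down, gripper open.
Joint ranges: [-3.01, 3.01], [-1.01, 2.22], [0.06, 2.58], [-1.02, 4.17], [0.09, 2.62], [-3.14, 3.14]. Speed limits (rad/s): [2.57, 2.57, 3.14, 3.14, 3.14, 3.14].

## Interface

Orientations are given as a rotation vector (axis times angle).
In Python, from station import telemetry, eyes, ctrl gives the robot as it stands.
- The arm moves only by the tool apply_moves, never from a script. Its argument "plan" is a list of rows, each a list of 5 numbers: the finger opening in m, from 0 to 0.0854, then the shift along the tool's x, y, z in m, then the turn about the tool's z in rad. In form: [[jaw, x, y, z, roll], ...]. A call has 1 to 12 rows; each row is the pose to reach, as a shift and turn from the pose commanded when the call began, along the tool's axes at that moment; what a row does not reach only later rows make up. A row lasts 1/12 s, in which the tool goes at most 41.7 mm and 7.16 degrees, less where a joint would pass 70% of its speed; a pose out of reach is approached as far as the arm can. A call with a gripper value outside its range is refused whole. The fingers move at their own pace and stop on an object; "newtons" is the grip in N (left out, the last holds). Time passes only in rows, so rows that repeat a pose let the fingers close. It gives the time, the measured TCP pose, the force, the opening and the grip force at its end, in the units of the state.
- telemetry.get_obs(): the state, without advancing time (a new reading comes with each control period).
- eyes.get_image(name): name is "scene" or "side" or "wrist"; returns a dict with "img" (420x560x3 uint8, blue, green, red), "range_z" (420x560 float32, m along the optical axis (not along the pixel's ray), 0 where there is no reading), "K" (3x3 intrinsics, pixels), "dist_coeffs" ([k1, k2, p1, p2, k3] as OpenCV has them; the pictures are not rectified), "pose" (4x4, takes a point from camera to world coordinates); the wrist camera has in their place "hand_eye" (4x4, takes a point from camera to tool coordinates, whose origin is the TCP and whose axes are the flange's). Camera axes: x right, y down, z forward; pixel columns grow to the right and rows downward; lengths in m; the calibration is good to about 2 mm. A picture is of the moment at which its call begins: read the wrist's pose just before it.
- ctrl.finish_job(): hands the job in; it is judged then, once.
Trained networks look in a picture, given as the dict that the camera call returned (one of the last four; its "shot" number tells which), for a name from the list of things; names that differ only in an ending like _2 or _b are one class to them, and where a whole thing is asked for, a point or a joint stands for the part that bears it (a point fixed in the world has none). Each returns a list of dicts, best first, with "confidence" (0 to 1); they miss things now and then, are a little off and sometimes report something else, mostly with a low value. They report only what shows in the picture. A call takes as long as a camera call. They do not tell look-alikes from the thing itself.
- eyes.search_frame(thing, picture): "box" ([left, top, right, bottom] in pixels, round what is visible of it).
- eyes.outline_of(thing, picture): "region" (420x560 bool, what is visible of it) and "box" ([left, top, right, bottom] in pixels, round what is visible of it).
- eyes.tip_of(thing, picture): "point" ([column, row] in pixels: a listed point, or the origin of a listed thing).
The state is a dict: "t": time; "q": joint angles; "dq": joint speeds; "effort": joint torques, N m; "tool_pos": TCP position; "tool_rot": TCP orientation; "contact_force": force on the tool from outside, world axes, zero at the start; "wrist_torque": the same for the moment, N m; "opening": finger opening in m; "grip_force": force on a finger pad.
Only numpy, scipy, OpenCV 4.12 (cv2) and the standard library are available. Lean on these libraries where they do the work, as an engineer would, in place of code of your own. Each camera call takes 0.05 s, during which the arm holds its last target. There are 200 camera calls.

## Task

Screw the knurled window ring back onto the upward-facing lens of the code-reading camera: set it level on the lens, turn it backward (anticlockwise from above) until it drops a step into the start of the thread, then turn it forward (clockwise) until it is fully home at its stop, and let go. Leave the tape measure, the vacuum cup and the hex key where they are.

Things in the scene. Friction and masses are not known exactly. Their poses are not given: they have to be found in the camera images.
- window_ring: Loose aluminium ring, a knurled cap 56 mm across, 30 mm high, about 90 g: glass window across its top, open below (bore 49 mm). Starts on the worktop, window up. Origin: centre of its lower rim; z up. Inside, three 4 mm round studs 120 degrees apart (any of the three turns will do) reach in to 20 mm from the axis; their undersides are 3 mm above the rim.
- camera: Code-reading camera fixed on its back: 92 x 92 x 8 mm base plate, 60 mm square grey housing up to 58 mm high, above it the upright round lens: 52 mm wide black focus ring up to 72 mm, then the dark steel three-start thread, 46 mm across. Two connector stubs reach 43 mm out on one side. Origin: centre of its underside on the worktop; z is the lens axis.
- lens_land (a point): Point on the lens axis level with the thread's flat upper land, 94 mm over the camera's underside; a coned nose, 37 mm wide, rises 5 mm above it. A ring set on at a chance angle rests with its studs on the land, rim 3 mm below this point. The angle of the thread starts (120 degrees apart) differs each time and is not measured. z up.
- thread_drop (a point): Point on the axis 10.5 mm below the land: the ring's rim comes here when it drops 7.5 mm into the start. On the land, turning backward (anticlockwise) by 0 to 100 degrees brings the studs to gaps with 9 degrees of play, ended by a stop 4.5 mm higher than the land. Turned forward on the land they jam on the stops; a stud set right on a stop's narrow top slides off backward.
- thread_home (a point): Point on the axis 16.5 mm below the land: the ring's rim is here when fully home. From the gap, turning forward (clockwise) 90 to 105 degrees takes the studs under the thread and down its helix, 6 mm lower in 93 degrees, to a hard end stop. The fit is loose (1 mm) and turns freely; the ring must be let down, or sink by its weight, as it turns.
- tape_measure: Bystander: yellow tape measure, 37 x 78 x 65 mm, loose on the worktop; origin at the centre of its underside.
- vacuum_cup_1: Bystander: black bellows vacuum cup, 45 mm across, 43 mm high; origin at the centre of its underside.
- hex_key: Bystander: bent steel hex key, 32 x 92 x 6 mm, lying on the worktop; origin at the centre of its underside.
Things that resemble listed ones, but are neither listed nor needed, are in the scene too. What is shaped like the window_ring but turquoise is not meant. What is shaped like the camera but turquoise is not meant.

How it is judged:
By the outcome, as a careful person would: the job done as asked, in the order asked, and still so for the second after the job is handed in, with the robot touching nothing.
It also fails if it takes over 67 s, if anything falls off the work surface, if the arm or the gripper's body presses on something with over 40 N, if the wrist force passes 120 N, or if a joint passes its speed limit or range.

## Working session

There is one attempt and no reset: what is moved stays moved. The work goes in short steps, Python scripts to look and compute and a tool call to move; the robot and the scene stay as the last step left them, time stands still between calls to the robot, and variables do not carry over. Pictures are saved under pics/ and viewed, at most 10 in all, crops included, and the job is handed in when it is done.

Besides the shell and the picture viewer there is one more tool, called after ">>>" as name([rows], argument=value, ...), one row to a line, values as JSON. apply_moves: Moves the arm, as the interface text tells. Its arguments: {"type":"object","properties":{"plan":{"type":"array","items":{"type":"array","items":{"type":"number"}}},"newtons":{"type":"number"}},"required":["plan"]}

```bash
mkdir -p pics; ls
cat > h.py <<'E'
import numpy as np, cv2
from scipy.spatial.transform import Rotation as R
from station import telemetry, eyes, ctrl
def shot(name):
    o=telemetry.get_obs(); d=eyes.get_image(name)
    if name=='wrist':
        T=np.eye(4);T[:3,:3]=R.from_rotvec(o['tool_rot']).as_matrix();T[:3,3]=o['tool_pos'];d['T']=T@np.array(d['hand_eye'])
    else: d['T']=np.array(d['pose'])
    return d
def cloud(d):
    h,w=d['range_z'].shape
    u,v=np.meshgrid(np.arange(w),np.arange(h))
    p=cv2.undistortPoints(np.stack([u,v],-1).reshape(-1,1,2).astype(np.float64),np.array(d['K']),np.array(d['dist_coeffs'])).reshape(h,w,2)
    z=d['range_z'];P=np.dstack([p[...,0]*z,p[...,1]*z,z])
    W=P@d['T'][:3,:3].T+d['T'][:3,3]
    W[z<=0]=np.nan
    return W
E
python3 - <<'E'
from h import *
o=telemetry.get_obs();print({k:np.round(v,3).tolist() for k,v in o.items()},ctrl.pinch_z)
ims=[]
for n in ['scene','side','wrist']:
    d=shot(n);W=cloud(d);ims.append(d['img'])
    for t in ['window_ring','camera','tape_measure','vacuum_cup_1','hex_key']:
        for r in eyes.outline_of(t,d)[:3]:
            m=np.array(r['region']);p=W[m];p=p[~np.isnan(p[:,0])]
            col=d['img'][m].mean(0)
            print(n,t,round(r['confidence'],2),np.round(r['box']).tolist(),col.round(),np.round(np.percentile(p,[2,50,98],axis=0),3).tolist() if len(p) else None)
    cv2.imwrite(f'pics/{n}0.png',d['img'])
    print(d['K'][0][0])
E
```

```text
pics
{'t': 0.0, 'q': [-0.119, 0.053, 1.614, 0.0, 1.476, -0.119], 'dq': [-0.0, -0.0, 0.002, -0.001, -0.001, 0.001], 'effort': [0.0, -39.367, -37.018, -0.0, 0.007, -0.0], 'tool_pos': [0.625, 0.0, 0.403], 'tool_rot': [-2.22, -2.22, 0.002], 'contact_force': [-0.186, 0.56, 1.294], 'wrist_torque': [0.012, -0.007, 0.021], 'grip_force': 0.0, 'opening': 0.085} 0.1547
scene window_ring 0.84 [303.0, 242.0, 329.0, 267.0] [113. 117.  41.] [[0.411, 0.086, 0.004], [0.432, 0.116, 0.029], [0.464, 0.139, 0.032]]
scene window_ring 0.83 [228.0, 301.0, 262.0, 337.0] [126. 131.  44.] [[0.38, 0.291, 0.006], [0.401, 0.318, 0.029], [0.431, 0.342, 0.032]]
scene window_ring 0.59 [260.0, 264.0, 287.0, 296.0] [130. 133. 129.] [[0.42, 0.192, 0.006], [0.442, 0.22, 0.029], [0.472, 0.243, 0.032]]
scene camera 0.68 [330.0, 168.0, 380.0, 200.0] [94. 96. 93.] [[0.497, -0.147, 0.003], [0.517, -0.086, 0.021], [0.58, -0.068, 0.06]]
scene tape_measure 0.94 [301.0, 134.0, 330.0, 168.0] [ 38.  92. 112.] [[0.658, -0.148, 0.001], [0.666, -0.102, 0.042], [0.708, -0.077, 0.065]]
scene tape_measure 0.74 [329.0, 165.0, 376.0, 206.
[... 1764 characters left out ...]
306
wrist window_ring 0.67 [47.0, 38.0, 120.0, 104.0] [115. 117.  38.] [[0.413, 0.085, 0.005], [0.443, 0.111, 0.029], [0.465, 0.136, 0.031]]
wrist camera 0.76 [162.0, 240.0, 247.0, 330.0] [110. 111. 110.] [[0.5, -0.152, 0.005], [0.56, -0.084, 0.021], [0.586, -0.067, 0.059]]
wrist camera 0.64 [146.0, 87.0, 254.0, 191.0] [123. 125.  49.] [[0.505, -0.003, 0.007], [0.553, 0.047, 0.057], [0.59, 0.088, 0.06]]
wrist tape_measure 0.8 [309.0, 256.0, 351.0, 331.0] [ 50. 126. 149.] [[0.658, -0.14, 0.012], [0.676, -0.098, 0.057], [0.696, -0.076, 0.065]]
wrist vacuum_cup_1 0.58 [315.0, 23.0, 362.0, 75.0] [74. 83. 88.] [[0.662, 0.108, 0.002], [0.679, 0.125, 0.02], [0.701, 0.146, 0.044]]
358.06179948054034
```

View pics/wrist0.png

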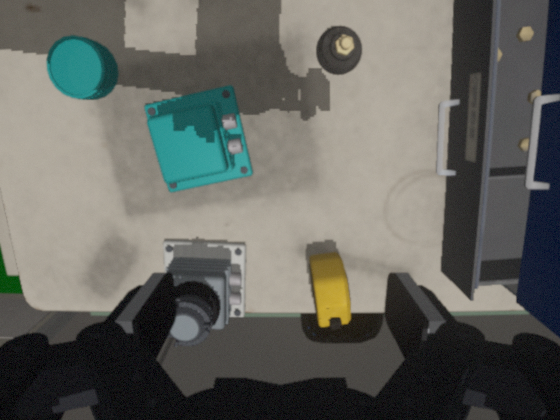

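View pics/scene0.png

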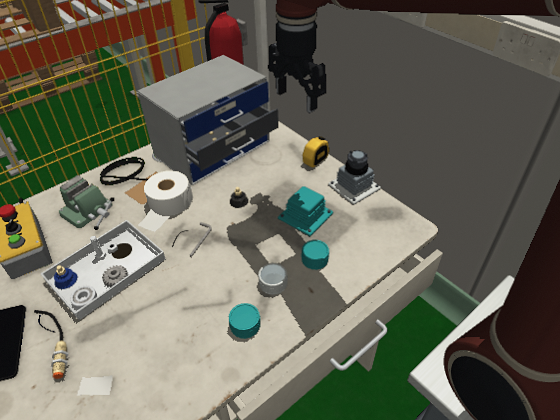

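```bash
cat >> h.py <<'E'
from scipy.optimize import least_squares
def circ(p):
    p=p[:,:2];c=p.mean(0)
    f=lambda x:np.hypot(p[:,0]-x[0],p[:,1]-x[1])-x[2]
    s=least_squares(f,[c[0],c[1],.025],loss='soft_l1',f_scale=.001)
    return s.x.round(4),round(float(np.sqrt(np.mean(s.fun**2))),4)
def sel(W,c,r,z0,z1):
    with np.errstate(invalid='ignore'):
        return W[(np.hypot(W[...,0]-c[0],W[...,1]-c[1])<r)&(W[...,2]>z0)&(W[...,2]<z1)]
E
python3 - <<'E'
from h import *
for n in ['scene','side','wrist']:
    d=shot(n);W=cloud(d)
    p=sel(W,(.444,.219),.045,.006,.024)
    if len(p)>15: print(n,'ring side',len(p),circ(p))
    p=sel(W,(.444,.219),.045,.02,.04)
    if len(p)>15: print(n,'ring top',p.max(0).round(4),p.min(0).round(4))
    for z0,z1 in [(.04,.057),(.059,.071),(.075,.093),(.0935,.105)]:
        p=sel(W,(.54,-.113),.055,z0,z1)
        if len(p)>15: print(n,'lens',z0,len(p),circ(p),np.median(p,0).round(4),p.max(0).round(4),p.min(0).round(4))
    for t in ['lens_land','camera']:
        for r in eyes.tip_of(t,d)[:2]:
            q=np.array(r['point']);uv=cv2.undistortPoints(q.reshape(1,1,2).astype(float),np.array(d['K']),np.array(d['dist_coeffs'])).ravel()
            ray=d['T'][:3,:3]@np.r_[uv,1];o=d['T'][:3,3];zz=.094 if t=='lens_land' else 0
            print(n,t,r['confidence'],q.round(),(o+ray*(zz-o[2])/ray[2]).round(4))
    # walls: points near camera, y<-0.17 
    with np.errstate(invalid='ignore'):
        m=(W[...,0]>.35)&(W[...,0]<.75)&(W[...,1]<-.17)&(W[...,2]>.05)
    if m.sum(): print(n,'wall y',np.percentile(W[m][:,1],[2,50,98,100]).round(3))
E
```

```text
scene ring side 156 (array([0.4482, 0.2146, 0.0283]), 0.0007)
scene ring top [0.4755 0.2438 0.0342] [0.4191 0.1881 0.02  ]
scene lens 0.04 193 (array([ 0.5433, -0.1146,  0.0343]), 0.0039) [ 0.5173 -0.0862  0.0481] [ 0.5742 -0.0774  0.057 ] [ 0.5089 -0.1427  0.04  ]
scene lens 0.059 151 (array([ 0.5445, -0.1157,  0.0294]), 0.0037) [ 0.5252 -0.0933  0.0618] [ 0.5697 -0.0823  0.0709] [ 0.5111 -0.1378  0.059 ]
scene lens 0.075 92 (array([ 0.5436, -0.1152,  0.0227]), 0.0022) [ 0.5299 -0.0975  0.0856] [ 0.567  -0.0891  0.0926] [ 0.5195 -0.1267  0.0754]
scene lens 0.0935 207 (array([ 0.5411, -0.1106,  0.0155]), 0.0056) [ 0.5389 -0.1089  0.0988] [ 0.5654 -0.0893  0.1035] [ 0.5187 -0.1361  0.0936]
scene lens_land 0.96 [358. 155.] [ 0.5448 -0.1174  0.094 ]
scene lens_land 0.55 [307. 185.] [0.5443 0.0409 0.094 ]
scene camera 0.78 [302. 216.] [0.5487 0.0471 0.    ]
scene camera 0.63 [356. 188.] [ 0.5344 -0.1156  0.    ]
scene wall y [-0.564 -0.558 -0.5   -0.493]
side ring side 208 (array([0.4439, 0.2141, 0.0282]), 0.0007)
side ring top [0.4713 0.2436 0.0328] [0.4154 0.1868 0.02  ]
side lens 0.04
[... 858 characters left out ...]
.1157,  0.0355]), 0.004) [ 0.557  -0.0842  0.0479] [ 0.5735 -0.0803  0.057 ] [ 0.5096 -0.1466  0.041 ]
wrist lens 0.059 444 (array([ 0.5397, -0.1154,  0.0281]), 0.0024) [ 0.5565 -0.0915  0.0647] [ 0.5695 -0.084   0.071 ] [ 0.5222 -0.1412  0.059 ]
wrist lens 0.075 337 (array([ 0.5412, -0.1129,  0.0213]), 0.0011) [ 0.5536 -0.0963  0.0861] [ 0.5633 -0.09    0.093 ] [ 0.5286 -0.1244  0.0779]
wrist lens 0.0935 1342 (array([ 0.5449, -0.1126,  0.0137]), 0.0052) [ 0.5453 -0.1113  0.0988] [ 0.5631 -0.0904  0.1019] [ 0.5231 -0.1364  0.0935]
wrist lens_land 0.7 [174. 151.] [0.5432 0.0412 0.094 ]
wrist camera 0.76 [196. 137.] [0.5395 0.045  0.    ]
wrist camera 0.66 [204. 280.] [ 0.5379 -0.1169  0.    ]
```

>>> apply_moves([
  [0.0854,0.04,-0.04,0.02,0],
  [0.0854,0.07,-0.08,0.04,0],
  [0.0854,0.1,-0.11,0.06,0],
  [0.0854,0.12,-0.14,0.07,0],
  [0.0854,0.14,-0.17,0.07,0],
  [0.0854,0.15,-0.18,0.07,0],
  [0.0854,0.15,-0.18,0.07,0],
  [0.0854,0.15,-0.18,0.07,0],
], newtons=40)

```text
t: 2.02
tool_pos: [0.4436, 0.151, 0.3343]
tool_rot: [2.218, 2.225, -0.0]
contact_force: [-0.1, 0.4, 0.3]
opening: 0.0854
grip_force: 0.0
```

Run:
```python
from h import *
o=telemetry.get_obs();print(o['t'],o['tool_pos'],o['tool_rot'],o['dq'])
d=shot('wrist');W=cloud(d);print(np.array(d['hand_eye']).round(3).tolist())
c=(.4455,.2143)
for z0,z1 in [(.004,.014),(.014,.024),(.006,.026),(.026,.036)]:
    p=sel(W,c,.045,z0,z1)
    if len(p)>15: print('ring',z0,len(p),circ(p),p.max(0).round(4),p.min(0).round(4),np.median(p,0).round(4))
for r in eyes.tip_of('window_ring',d)[:3]: print(r['confidence'],r['point'])
for r in eyes.outline_of('window_ring',d)[:3]: print(r['confidence'],r['box'])
cv2.imwrite('pics/w1.png',d['img'])
```

```text
2.0167 [0.44358555 0.15099924 0.3343146 ] [ 2.21814389e+00  2.22459634e+00 -1.44511593e-04] [-0.03849189  0.03067325 -0.05552784 -0.00720702 -0.00768237 -0.00403487]
[[0.001, -0.96, -0.279, 0.071], [1.0, 0.001, 0.001, 0.0], [-0.001, -0.279, 0.96, 0.03], [0.0, 0.0, 0.0, 1.0]]
ring 0.026 4434 (array([0.4468, 0.2161, 0.0195]), 0.0066) [0.474  0.2431 0.0327] [0.4196 0.1879 0.0264] [0.4466 0.2168 0.0295]
0.75 [285.6, 119.7]
0.71 [270.4, 238.9]
0.94 [246.8, 82.4, 321.4, 156.7]
0.78 [198.6, 0.0, 266.9, 28.0]
0.74 [240.4, 209.5, 304.9, 280.3]
```

View pics/w1.png

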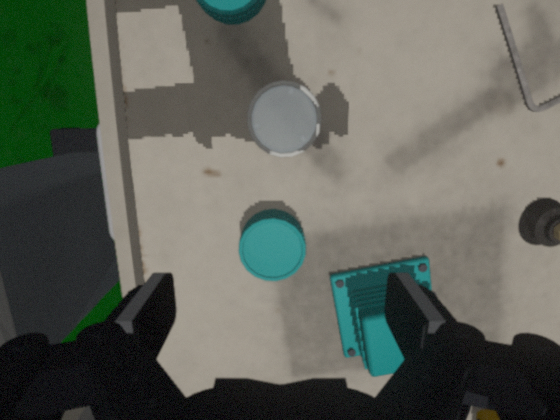

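>>> apply_moves([
  [0.0854,0.03,0.0015,0.02,0],
  [0.0854,0.065,0.0015,0.05,0],
  [0.0854,0.065,0.0015,0.08,0],
  [0.0854,0.065,0.0015,0.11,0],
  [0.0854,0.065,0.0015,0.135,0],
  [0.0854,0.065,0.0015,0.15,0],
  [0.0854,0.065,0.0015,0.155,0],
  [0.0854,0.065,0.0015,0.155,0],
])

```text
t: 2.83
tool_pos: [0.4469, 0.2143, 0.1784]
tool_rot: [-2.222, -2.219, 0.004]
contact_force: [0.2, 0.5, -0.2]
opening: 0.0854
grip_force: 0.0
```

>>> apply_moves([
  [0.045,0,0,0,0],
  [0.045,0,0,0,0],
  [0.045,0,0,0,0],
  [0.045,0,0,0,0],
  [0.045,0,0,0,0],
  [0.045,0,0,0,0],
  [0.045,0,0,0,0],
], newtons=20)

```text
t: 3.42
tool_pos: [0.4476, 0.2152, 0.1817]
tool_rot: [2.22, 2.22, 0.005]
contact_force: [-0.1, -2.0, 6.2]
opening: 0.0543
grip_force: 21.7
```

>>> apply_moves([
  [0.08,0,0,0,0],
  [0.08,0,0,0,0],
  [0.08,0,0,0,0.0],
  [0.08,0,0,0,0.12],
  [0.08,0,0,0,0.24],
  [0.08,0,0,0,0.36],
  [0.08,0,0,0,0.48],
  [0.08,0,0,0,0.6],
  [0.08,0,0,0,0.72],
  [0.08,0,0,0,0.84],
  [0.08,0,0,0,0.96],
  [0.08,0,0,0,1.08],
])

```text
t: 4.42
tool_pos: [0.4462, 0.215, 0.1794]
tool_rot: [-3.05, -0.754, 0.001]
contact_force: [1.4, -0.3, 0.3]
opening: 0.08
grip_force: 0.0
```

>>> apply_moves([
  [0.08,0,0,0,0.12],
  [0.08,0,0,0,0.24],
  [0.08,0,0,0,0.36],
  [0.08,0,0,0,0.48],
  [0.08,0,0,0,0.49],
  [0.08,0,0,0,0.49],
  [0.045,0,0,0,0.49],
  [0.045,0,0,0,0.49],
  [0.045,0,0,0,0.49],
  [0.045,0,0,0,0.49],
  [0.045,0,0,0,0.49],
  [0.045,0,0,0,0.49],
], newtons=25)

```text
t: 5.42
tool_pos: [0.4466, 0.2151, 0.18]
tool_rot: [-3.141, -0.002, -0.0]
contact_force: [-1.8, -1.0, 3.9]
opening: 0.0559
grip_force: 26.9
```

Run:
```python
from h import *
o=telemetry.get_obs();print(o)
d=shot('side');W=cloud(d)
p=sel(W,(.447,.215),.05,-.01,.06); print(np.percentile(p[:,2],[1,50,99]))
c=d['img'][250:350,230:370];cv2.imwrite('pics/s2.png',cv2.resize(c,None,fx=5,fy=5))
```

```text
{'t': 5.4167, 'q': array([2.98607853e-01, 5.11980100e-03, 2.06961705e+00, 1.20686756e-04,
       1.06665687e+00, 1.86804757e+00]), 'dq': array([-0.00340737, -0.00103936, -0.00137588, -0.00220721, -0.00011036,
        0.00185658]), 'effort': array([ -0.43635841, -29.06961143, -29.46592212,  -0.11429806,
        -0.37305183,   0.06313056]), 'tool_pos': array([0.44655436, 0.21510193, 0.17998273]), 'tool_rot': array([-3.14143257e+00, -2.03928797e-03, -2.49971271e-04]), 'contact_force': array([-1.84101397, -1.00571427,  3.89682565]), 'wrist_torque': array([0.0448835 , 0.28022492, 0.06309856]), 'grip_force': 26.86334291473031, 'opening': 0.055937744076352325}
[-0.0022264   0.00074784  0.03808116]
```

View pics/s2.png

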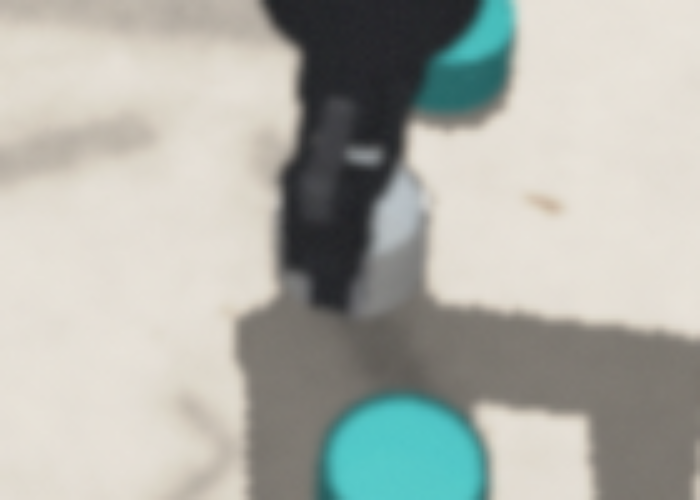

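>>> apply_moves([
  [0.045,0,0,-0.02,0],
  [0.045,0,0,-0.05,0],
  [0.045,0,0,-0.09,0],
  [0.045,0.01,0,-0.13,-0.1],
  [0.045,0.02,0.03,-0.16,-0.22],
  [0.045,0.035,0.06,-0.17,-0.34],
  [0.045,0.05,0.09,-0.17,-0.46],
  [0.045,0.065,0.12,-0.17,-0.58],
  [0.045,0.08,0.15,-0.17,-0.7],
  [0.045,0.095,0.18,-0.17,-0.82],
  [0.045,0.11,0.21,-0.17,-0.94],
  [0.045,0.125,0.24,-0.17,-1.06],
], newtons=40)

```text
t: 6.47
tool_pos: [0.572, -0.0266, 0.3488]
tool_rot: [-2.705, -1.597, 0.001]
contact_force: [0.7, 0.2, -0.9]
opening: 0.055
grip_force: 42.6
```

Run:
```python
from h import *
o=telemetry.get_obs();print(o)
M=R.from_rotvec(o['tool_rot']).as_matrix()
# rows to A: TCP (0.61,-0.114,0.35)
print((M.T@(np.array([.61,-.114,.35])-np.array([.4465+.125,.215-.24,.35]))).round(4))
```

```text
{'t': 6.4667, 'q': array([-1.76461728e-01, -3.04745055e-02,  1.79144038e+00, -9.87263267e-05,
        1.38129541e+00,  3.27874624e-01]), 'dq': array([-0.58172742,  0.45493641, -0.44298167,  0.00253808, -0.01574182,
       -2.00388061]), 'effort': array([  2.04468057, -37.64733911, -34.71912146,  -0.10955114,
         0.09578679,   1.64855719]), 'tool_pos': array([ 0.57195904, -0.02662972,  0.34884072]), 'tool_rot': array([-2.70511758e+00, -1.59676775e+00,  8.95835273e-04]), 'contact_force': array([ 0.70005496,  0.20533178, -0.87361414]), 'wrist_torque': array([ 0.03719953, -0.0268683 , -0.03127742]), 'grip_force': 42.62853227555752, 'opening': 0.054990634967246745}
[-0.0593  0.0767 -0.    ]
```

>>> apply_moves([
  [0.045,-0.015,0.02,0,-0.12],
  [0.045,-0.03,0.04,0,-0.24],
  [0.045,-0.045,0.06,0,-0.36],
  [0.045,-0.059,0.077,0,-0.48],
  [0.045,-0.059,0.077,0,-0.6],
  [0.045,-0.059,0.077,0,-0.72],
  [0.045,-0.059,0.077,0,-0.84],
  [0.045,-0.059,0.077,0,-0.96],
  [0.045,-0.059,0.077,0,-1.08],
  [0.045,-0.059,0.077,0,-1.2],
  [0.045,-0.059,0.077,0,-1.32],
  [0.045,-0.059,0.077,0,-1.44],
])

```text
t: 7.47
tool_pos: [0.6099, -0.114, 0.3486]
tool_rot: [-0.98, -2.983, 0.0]
contact_force: [-0.3, -0.1, -0.3]
opening: 0.0552
grip_force: 42.7
```

>>> apply_moves([
  [0.045,0,0,0,-0.12],
  [0.045,0,0,0,-0.24],
  [0.045,0,0,0,-0.36],
  [0.045,0,0,0,-0.48],
  [0.045,0,0,0,-0.6],
  [0.045,0,0,0,-0.64],
  [0.045,0,0,0,-0.64],
  [0.045,0,0,0,-0.64],
])

```text
t: 8.13
tool_pos: [0.6099, -0.114, 0.3489]
tool_rot: [-0.003, -3.141, -0.0]
contact_force: [0.4, 1.2, -2.6]
opening: 0.0557
grip_force: 42.7
```

```bash
cat > lens.py <<'E'
from h import *
import sys
o=telemetry.get_obs();print(o['t'],o['tool_pos'],o['tool_rot'],o['q'][[0,5]])
d=shot('wrist');W=cloud(d)
c=(.54,-.114)
p=sel(W,c,.05,.0975,.106)
print('nose',len(p),p.max(0).round(4),p.min(0).round(4),((p.max(0)+p.min(0))/2).round(4),np.median(p,0).round(4))
for z0,z1 in [(.075,.092),(.0945,.1),(.0975,.106)]:
    p=sel(W,c,.05,z0,z1); 
    if len(p)>15: print(z0,len(p),circ(p))
o_=d['T'][:3,3]
for r in eyes.tip_of('lens_land',d)[:2]:
    uv=cv2.undistortPoints(np.array(r['point']).reshape(1,1,2).astype(float),np.array(d['K']),np.array(d['dist_coeffs'])).ravel()
    ray=d['T'][:3,:3]@np.r_[uv,1];print(r['confidence'],r['point'],(o_+ray*(.094-o_[2])/ray[2]).round(4))
for r in eyes.outline_of('lens_land',d)[:1]: print(r['box'])
cv2.imwrite('pics/'+sys.argv[1]+'.png',d['img'])
np.savez(sys.argv[1],W=W,img=d['img'])
E
python3 lens.py lA
```

```text
8.1333 [ 0.60992608 -0.11399847  0.34890047] [-3.26172854e-03 -3.14062396e+00 -2.87332669e-04] [-0.30462389 -1.87332139]
nose 2604 [ 0.5629 -0.0939  0.1023] [ 0.5234 -0.1345  0.0975] [ 0.5432 -0.1142  0.0999] [ 0.5393 -0.1133  0.0998]
0.075 201 (array([ 0.5401, -0.1136,  0.0212]), 0.0011)
0.0945 2845 (array([ 0.54  , -0.1135,  0.0164]), 0.0049)
0.0975 2604 (array([ 0.5396, -0.1136,  0.0118]), 0.0044)
0.62 [528.3, 119.9] [0.5437 0.042  0.094 ]
[224.2, 50.9, 336.6, 168.6]
```

View pics/lA.png

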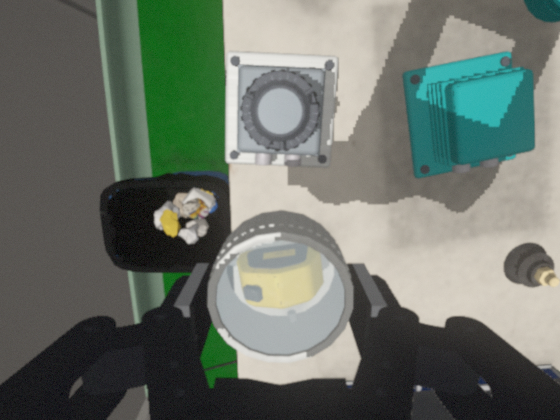

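>>> apply_moves([
  [0.045,0.02,0,0,0.12],
  [0.045,0.04,0,0,0.24],
  [0.045,0.06,0,0,0.36],
  [0.045,0.08,0,0,0.48],
  [0.045,0.1,0,0,0.6],
  [0.045,0.12,0,0,0.72],
  [0.045,0.13,0,0,0.84],
  [0.045,0.14,0,0,0.96],
  [0.045,0.14,0,0,1.08],
  [0.045,0.14,0,0,1.2],
  [0.045,0.14,0,0,1.32],
  [0.045,0.14,0,0,1.44],
])

```text
t: 9.28
tool_pos: [0.4699, -0.1139, 0.3499]
tool_rot: [2.08, 2.354, 0.0]
contact_force: [0.2, 0.1, -0.5]
opening: 0.0551
grip_force: 42.7
```

>>> apply_moves([
  [0.045,0,0,0,0.12],
  [0.045,0,0,0,0.24],
  [0.045,0,0,0,0.36],
  [0.045,0,0,0,0.48],
  [0.045,0,0,0,0.6],
  [0.045,0,0,0,0.72],
  [0.045,0,0,0,0.84],
  [0.045,0,0,0,0.96],
  [0.045,0,0,0,1.08],
  [0.045,0,0,0,1.2],
  [0.045,0,0,0,1.32],
  [0.045,0,0,0,1.44],
])

```text
t: 10.28
tool_pos: [0.47, -0.1139, 0.3497]
tool_rot: [3.116, 0.398, 0.0]
contact_force: [-0.2, -0.5, -1.0]
opening: 0.055
grip_force: 42.7
```

>>> apply_moves([
  [0.045,0,0,0,0.12],
  [0.045,0,0,0,0.24],
  [0.045,0,0,0,0.26],
  [0.045,0,0,0,0.26],
  [0.045,0,0,0,0.26],
])

```text
t: 10.7
tool_pos: [0.47, -0.1139, 0.3497]
tool_rot: [3.142, 0.005, 0.0]
contact_force: [-0.5, -0.4, -2.0]
opening: 0.0553
grip_force: 42.7
```

```bash
python3 lens.py lB
python3 - <<'E'
from h import *
for n in 'AB':
    f=np.load(f'l{n}.npz');W=f['W'];g=cv2.cvtColor(f['img'],6)
    with np.errstate(invalid='ignore'): m=(W[...,2]>.0955)&(np.hypot(W[...,0]-.54,W[...,1]+.114)<.03)
    m2=(m&(g>105)).astype(np.uint8)
    for nm,mm in (('depth',m.astype(np.uint8)),('bright',m2)):
        mm=cv2.morphologyEx(mm,cv2.MORPH_OPEN,np.ones((3,3)))
        cs,_=cv2.findContours(mm,0,cv2.CHAIN_APPROX_NONE);c=max(cs,key=cv2.contourArea)
        e=cv2.fitEllipse(c);u,v=e[0]; u0,v0=round(u),round(v)
        P=np.nanmedian(W[v0-2:v0+3,u0-2:u0+3].reshape(-1,3),0)
        print(n,nm,np.round(e[0],1),np.round(e[1],1),P.round(4), g[v0,u0])
E
```

```text
10.7 [ 0.47004825 -0.1138648   0.34974601] [3.14153944e+00 4.66343402e-03 2.57369968e-04] [-0.39169352  1.17613111]
nose 2603 [ 0.5624 -0.0944  0.1028] [ 0.5224 -0.1344  0.0975] [ 0.5424 -0.1144  0.1002] [ 0.5397 -0.1132  0.0998]
0.075 206 (array([ 0.5398, -0.1136,  0.021 ]), 0.0011)
0.0945 2768 (array([ 0.5398, -0.1133,  0.0165]), 0.0049)
0.0975 2603 (array([ 0.5399, -0.1136,  0.0118]), 0.0043)
0.74 [29.9, 114.9] [0.5401 0.0434 0.094 ]
[226.6, 53.3, 337.6, 165.9]
A depth [279.6 110.5] [62.8 64.6] [ 0.5399 -0.1133  0.1002] 182
A bright [279.2 110.6] [48.7 50.9] [ 0.5399 -0.1139  0.1   ] 182
B depth [280.6 113. ] [61.4 64.6] [ 0.5402 -0.1138  0.1001] 169
B bright [280.8 113.1] [46.4 48.1] [ 0.5402 -0.1138  0.1001] 169
```

>>> apply_moves([
  [0.045,0.03,0,0,0],
  [0.045,0.06,0,0.02,0],
  [0.045,0.07,0,0.04,0],
  [0.045,0.07,0,0.06,0],
  [0.045,0.07,0,0.065,0],
  [0.045,0.07,0,0.067,0],
  [0.045,0.07,0,0.067,0],
  [0.045,0.07,0,0.067,0],
])

```text
t: 11.52
tool_pos: [0.5403, -0.114, 0.2841]
tool_rot: [3.141, 0.001, 0.003]
contact_force: [0.1, 0.5, -0.5]
opening: 0.0554
grip_force: 42.7
```

>>> apply_moves([
  [0.045,0,0,0.002,0],
  [0.045,0,0,0.004,0],
  [0.045,0,0,0.006,0],
  [0.045,0,0,0.008,0],
  [0.045,0,0,0.009,0],
  [0.045,0,0,0.01,0],
  [0.045,0,0,0.01,0],
])

```text
t: 12.1
tool_pos: [0.5404, -0.1139, 0.2735]
tool_rot: [3.142, 0.001, 0.001]
contact_force: [-1.1, 0.5, 4.9]
opening: 0.0553
grip_force: 43.1
```

>>> apply_moves([
  [0.045,0,0,0.001,0],
  [0.045,0,0,0.002,0],
  [0.045,0,0,0.003,0],
  [0.045,0,0,0.003,0],
])

```text
t: 12.43
tool_pos: [0.541, -0.1139, 0.2722]
tool_rot: [3.141, 0.001, 0.004]
contact_force: [-1.7, 1.9, 11.1]
opening: 0.0556
grip_force: 43.8
```

Run:
```python
from h import *
o=telemetry.get_obs();print(o)
d=shot('side');c=d['img'][120:220,230:370];cv2.imwrite('pics/s3.png',cv2.resize(c,None,fx=5,fy=5,interpolation=cv2.INTER_CUBIC))
```

```text
{'t': 12.4333, 'q': array([-3.42243632e-01,  1.12069895e-03,  1.89586691e+00,  6.87597451e-04,
        1.24220644e+00,  1.22753063e+00]), 'dq': array([ 0.00045564, -0.00170982, -0.0009987 , -0.00043555,  0.00334086,
       -0.00081914]), 'effort': array([ -0.93005804, -28.55220973, -29.71294641,  -0.31451206,
        -1.04323559,  -0.04969857]), 'tool_pos': array([ 0.54096054, -0.11388283,  0.27221154]), 'tool_rot': array([3.14139706e+00, 1.25805692e-03, 3.89203916e-03]), 'contact_force': array([-1.70601287,  1.94022857, 11.06695726]), 'wrist_torque': array([ 0.42211761,  0.61193985, -0.02139089]), 'grip_force': 43.78490041941404, 'opening': 0.05560041698588511}
```

View pics/s3.png

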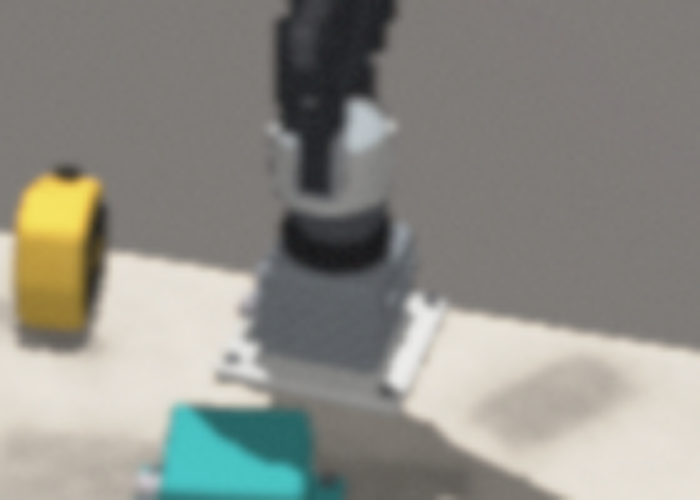

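>>> apply_moves([
  [0.045,0,0,0.001,-0.11],
  [0.045,0,0,0.001,-0.22],
  [0.045,0,0,0.001,-0.22],
])

```text
t: 12.73
tool_pos: [0.5404, -0.1138, 0.2709]
tool_rot: [3.121, 0.353, -0.0]
contact_force: [-4.7, 0.5, 11.5]
opening: 0.0549
grip_force: 43.9
```

>>> apply_moves([
  [0.045,0,0,0,-0.11],
  [0.045,0,0,0,-0.22],
  [0.045,0,0,0,-0.22],
])

```text
t: 12.98
tool_pos: [0.54, -0.1138, 0.2702]
tool_rot: [-3.064, -0.693, 0.003]
contact_force: [-7.0, 1.7, 9.9]
opening: 0.0554
grip_force: 43.9
```

>>> apply_moves([
  [0.045,0,0,0,-0.11],
  [0.045,0,0,0,-0.22],
  [0.045,0,0,0,-0.22],
])

```text
t: 13.23
tool_pos: [0.5398, -0.1139, 0.2684]
tool_rot: [2.971, 1.022, -0.002]
contact_force: [-0.2, -0.7, 0.1]
opening: 0.0552
grip_force: 43.1
```

>>> apply_moves([
  [0.045,0,0,0,-0.11],
  [0.045,0,0,0,-0.22],
  [0.045,0,0,0,-0.22],
])

```text
t: 13.48
tool_pos: [0.5401, -0.1133, 0.2683]
tool_rot: [-2.842, -1.334, -0.003]
contact_force: [2.0, 4.7, -1.1]
opening: 0.0553
grip_force: 42.2
```

>>> apply_moves([
  [0.045,0,0,0.001,0.03],
  [0.045,0,0,0.002,0.05],
  [0.045,0,0,0.003,0.05],
  [0.045,0,0,0.003,0.05],
])

```text
t: 13.82
tool_pos: [0.5402, -0.1137, 0.2656]
tool_rot: [-2.875, -1.266, -0.001]
contact_force: [0.7, 2.1, 1.7]
opening: 0.0553
grip_force: 42.8
```

Run:
```python
from h import *
o=telemetry.get_obs();print(o['tool_pos'],o['contact_force'],o['wrist_torque'],o['q'][5])
```

```text
[ 0.54016618 -0.11367809  0.26562234] [0.71212665 2.07053681 1.67937154] [ 0.46046165 -0.10023638 -0.15554754] 0.39886291750223657
```

Dropping freely; continue down to the drop depth.

>>> apply_moves([
  [0.045,0,0,0.001,0],
  [0.045,0,0,0.002,0],
  [0.045,0,0,0.003,0],
  [0.045,0,0,0.004,0],
  [0.045,0,0,0.004,0],
])

```text
t: 14.23
tool_pos: [0.5404, -0.1138, 0.2634]
tool_rot: [-2.875, -1.267, -0.0]
contact_force: [-4.2, 4.5, 9.9]
opening: 0.0553
grip_force: 43.6
```

Run:
```python
from h import *
o=telemetry.get_obs();print(o['tool_pos'],o['contact_force'],o['wrist_torque'],o['q'][5])
```

```text
[ 0.54041436 -0.11384688  0.26339248] [-4.19806956  4.47977826  9.9100685 ] [ 0.79314071  0.72245908 -0.15990278] 0.3978847400241503
```

>>> apply_moves([
  [0.045,0,0,-0.0005,0.1],
  [0.045,0,0,-0.0002,0.2],
  [0.045,0,0,0.0002,0.3],
  [0.045,0,0,0.0006,0.4],
  [0.045,0,0,0.001,0.5],
  [0.045,0,0,0.001,0.5],
])

```text
t: 14.73
tool_pos: [0.5408, -0.1142, 0.2623]
tool_rot: [3.097, 0.512, 0.004]
contact_force: [-0.4, 0.8, 7.3]
opening: 0.0554
grip_force: 43.3
```

Run:
```python
from h import *
o=telemetry.get_obs();print(o['tool_pos'],o['contact_force'],o['wrist_torque'],o['q'][5])
```

```text
[ 0.54075841 -0.1141915   0.26231518] [-0.43073299  0.77244778  7.27600477] [ 0.27459283  0.04373881 -0.07471013] 0.9010388852654712
```

>>> apply_moves([
  [0.045,0,0,0.0004,0.1],
  [0.045,0,0,0.0008,0.2],
  [0.045,0,0,0.0012,0.3],
  [0.045,0,0,0.0016,0.4],
  [0.045,0,0,0.002,0.5],
  [0.045,0,0,0.002,0.5],
])

```text
t: 15.23
tool_pos: [0.541, -0.1144, 0.2604]
tool_rot: [3.128, -0.27, 0.006]
contact_force: [-0.4, -0.1, 6.4]
opening: 0.0554
grip_force: 43.3
```

Run:
```python
from h import *
o=telemetry.get_obs();print(o['tool_pos'],o['contact_force'],o['wrist_torque'],o['q'][5])
```

```text
[ 0.54095551 -0.11435199  0.26041458] [-0.40045644 -0.13234536  6.38994999] [ 0.08263533  0.00482145 -0.10056844] 1.4009260842307976
```

>>> apply_moves([
  [0.045,0,0,0.0004,0.1],
  [0.045,0,0,0.0008,0.2],
  [0.045,0,0,0.0012,0.3],
  [0.045,0,0,0.0016,0.4],
  [0.045,0,0,0.002,0.5],
  [0.045,0,0,0.002,0.5],
])

```text
t: 15.73
tool_pos: [0.5406, -0.1149, 0.2585]
tool_rot: [2.962, -1.035, 0.004]
contact_force: [-3.3, -1.7, 8.2]
opening: 0.0551
grip_force: 43.4
```

>>> apply_moves([
  [0.045,0,0,0.0004,0.1],
  [0.045,0,0,0.0008,0.2],
  [0.045,0,0,0.0008,0.2],
])

```text
t: 15.98
tool_pos: [0.5407, -0.1149, 0.2578]
tool_rot: [2.845, -1.326, 0.005]
contact_force: [-3.4, -1.2, 9.3]
opening: 0.0551
grip_force: 43.4
```

Run:
```python
from h import *
o=telemetry.get_obs();print(o['tool_pos'],o['contact_force'],o['wrist_torque'],o['q'][5])
```

```text
[ 0.54070763 -0.11485958  0.25776539] [-3.36973613 -1.16043305  9.29866555] [-0.24903336  0.4195817  -0.20823961] 2.1009621711712825
```

>>> apply_moves([
  [0.045,0,0,0.0004,0.08],
  [0.045,0,0,0.0006,0.15],
  [0.045,0,0,0.0006,0.15],
])

```text
t: 16.23
tool_pos: [0.5406, -0.1151, 0.2575]
tool_rot: [2.739, -1.529, 0.006]
contact_force: [-4.6, -2.8, 9.4]
opening: 0.0551
grip_force: 45.6
```

Run:
```python
from h import *
o=telemetry.get_obs();print(o['tool_pos'],o['contact_force'],o['wrist_torque'],o['q'][5])
```

```text
[ 0.54058805 -0.11511373  0.25752295] [-4.59958968 -2.83211328  9.41879276] [-0.4836576   0.72401777  0.65606118] 2.2475451833199735
```

>>> apply_moves([
  [0.045,0,0,0.0002,0.06],
  [0.045,0,0,0.0002,0.1],
  [0.045,0,0,0.0002,0.1],
])

```text
t: 16.48
tool_pos: [0.5405, -0.1153, 0.2573]
tool_rot: [2.66, -1.661, 0.007]
contact_force: [-4.6, -4.7, 10.0]
opening: 0.0549
grip_force: 48.2
```

Run:
```python
from h import *
o=telemetry.get_obs();print(o['tool_pos'],o['contact_force'],o['wrist_torque'],o['q'][5])
```

```text
[ 0.5405481  -0.11533     0.25733429] [-4.61744685 -4.6962984   9.95508574] [-0.7043163   0.71125646  1.04169486] 2.3458488673934617
```

>>> apply_moves([
  [0.08,0,0,0,0],
  [0.08,0,0,0,0],
  [0.08,0,0,0,0],
  [0.08,0,0,0,0],
  [0.08,0,0,-0.01,0],
  [0.08,0,0,-0.04,0],
  [0.08,0,0,-0.08,0],
  [0.08,0,0,-0.12,0],
  [0.08,0,0,-0.16,0],
  [0.08,0,0,-0.16,0],
  [0.08,0,0,-0.16,0],
])

```text
t: 17.4
tool_pos: [0.5406, -0.1139, 0.4199]
tool_rot: [-2.661, 1.667, -0.012]
contact_force: [0.2, 0.1, 0.2]
opening: 0.08
grip_force: 0.0
```

Run:
```python
from h import *
o=telemetry.get_obs();print(o['tool_pos'],o['contact_force'],o['opening'],o['t'])
ims=[]
for n in ['side','scene','wrist']:
    d=shot(n);W=cloud(d)
    p=sel(W,(.54,-.114),.024,.09,.13);print(n,len(p),np.percentile(p[:,2],[5,25,50,75,95]).round(4) if len(p) else '')
    p=p[(p[:,2]>.1)]
    if len(p)>10:
        A=np.c_[p[:,:2],np.ones(len(p))];s=np.linalg.lstsq(A,p[:,2],rcond=None)[0];print('tilt deg',np.degrees(s[:2]).round(1))
    c={'side':d['img'][120:220,230:370],'scene':d['img'][110:210,290:430],'wrist':d['img'][150:420,100:478]}[n]
    ims.append(cv2.resize(c,(392,280),interpolation=cv2.INTER_CUBIC))
cv2.imwrite('pics/end.png',np.vstack([np.hstack(ims[:2]),np.hstack([ims[2],0*ims[2]])]))
```

```text
[ 0.54060771 -0.11393728  0.41990094] [0.22770865 0.14599586 0.20329181] 0.08002850951316441 17.4
side 187 [0.1057 0.1065 0.1072 0.1077 0.1089]
tilt deg [ 0.9 -0.4]
scene 220 [0.1059 0.1073 0.108  0.1089 0.11  ]
tilt deg [ 0.3 -1. ]
wrist 2729 [0.1061 0.1067 0.1071 0.1076 0.1083]
tilt deg [-0.1 -0.3]
```

View pics/end.png

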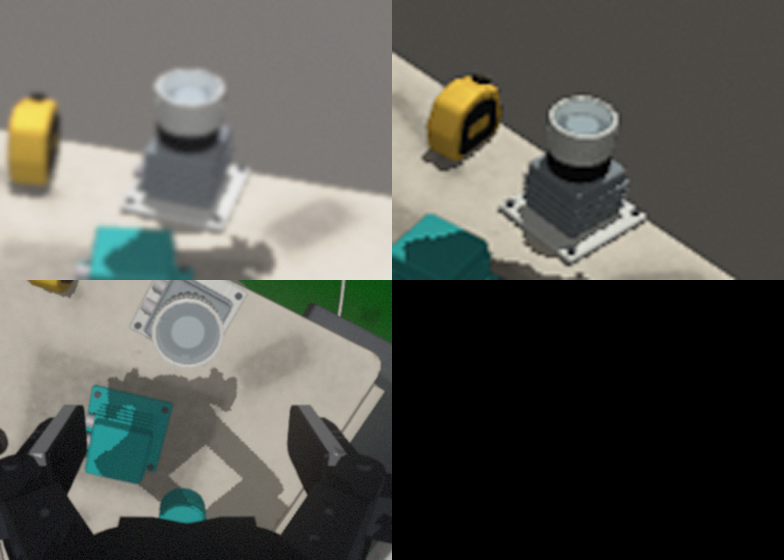

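```bash
python3 -c "
from station import ctrl;print(ctrl.finish_job())"
```

```text
the job is handed in; nothing more can be done
None
```

The window ring is screwed fully home on the grey camera's lens: it dropped into the thread start, turned forward to the hard stop, and reads level at the right height. The gripper has let go and stands clear, none of the bystander objects were touched, and I handed the job in at about 17.5 s of the 67 s allowed.

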